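# Clear the hex nuts off the assembly board

## Robot

A 7-joint arm with a two-finger parallel gripper is mounted at the origin on the work surface. World frame = base frame: x ahead of the robot, y to its left, z up, the work surface at z = 0. Lengths are in mm, angles in rad, forces in N, time in s.
With the tool pointing down it reaches from about 400 to 900 mm from the base axis. Payload 5.6 kg.
Tool frame: the origin (TCP) lies midway between the tips of the shut fingers; the grasp point (between the pads) lies 19 mm behind it (env.grip_depth is the distance from the TCP to the grasp point, in mm); z points along the fingers, y is the line along which they close (so a half turn about z gives the same grasp; the last joint's range is limited). The gripper opens to 92 mm and grips with 3 to 60 N. Pads are 20 mm wide; open, the fingers measure 128 mm over their backs; the gripper's body (75 mm by 189 mm) begins 69 mm behind the grasp point.
Start: joints at [-0.043, 0.468, -0.012, 1.603, 0.006, 1.071, -0.056], TCP at [650.007, -0.044, 214.592] pointing down, gripper open.
Joint ranges: [-2.53, 2.53], [-0.31, 2.02], [-1.57, 1.55], [0.28, 2.44], [-1.29, 4.43], [0.15, 1.84], [-2.92, 2.92]. Speed limits (rad/s): [2.57, 2.57, 3.14, 3.14, 3.14, 3.14, 3.14].

## Interface

Orientations are given as a unit quaternion [x, y, z, w].
In Python, from bench import env gives the robot as it stands.
- The arm moves only by the shell command python3 -m jog 'ROWS' [FORCE]. ROWS is JSON, a list of rows, each a list of 3 entries, a list of its own where there are three numbers: the closure in counts, from 0 (fully open) to 255 (shut), then the shift along the world's x, y, z in m, then the turn about the world's z in rad. In form: [[claw, [tx, ty, tz], yaw], ...]. A call has 1 to 12 rows; each row shifts and turns the commanded pose from where the row before left it; what a row does not reach is not made up. A row lasts 1/10 s, in which the tool goes at most 50 mm and 8.59 degrees, less where a joint would pass 70% of its speed; a pose out of reach is approached as far as the arm can. A call with a gripper value outside its range is refused whole. The fingers move at their own pace and stop on an object; FORCE is the grip in N (left out, the last holds). Time passes only in rows, so rows that do not move let the fingers close. It gives the time, the measured TCP pose, the force, the opening and the grip force at its end, in the units of the state.
- env.sense(): the state, without advancing time (a new reading comes with each control period).
- env.camera(name): name is "scene" or "side" or "wrist"; returns a dict with "frame" (420x560x3 uint8, red, green, blue), "fx", "fy", "cx", "cy" (pixels), "k1" (the pictures are not rectified: a ray, as slopes to the right and down, at radius r is drawn at 1 + k1 r^2 times it, then the intrinsics apply), "rvec" (rotation vector, rad) and "tvec" (3), from world to camera coordinates, as OpenCV has them. Camera axes: x right, y down, z forward; pixel columns grow to the right and rows downward; lengths in mm; the calibration is good to about 2 mm. A picture is of the moment at which its call begins. There is no depth.
- env.finish_job(): hands the job in; it is judged then, once.
The state is a dict: "time": time; "joints": joint angles; "joint_velocities": joint speeds; "tau": joint torques, N m; "tcp_pos": TCP position; "ee_rot": TCP orientation; "wrist_force": force on the tool from outside, world axes, zero at the start; "ft_torque": the same for the moment, N m; "grip_width": finger opening in mm; "grip_force": force on a finger pad.
Only numpy, scipy, OpenCV 4.12 (cv2) and the standard library are available. Lean on these libraries where they do the work, as an engineer would, in place of code of your own. Each camera call takes 0.05 s, during which the arm holds its last target. There are 200 camera calls.

## Task

Clear the assembly board: with closed fingers, sweep the three steel hexagon nuts along the board and over its end into the open bin there. Slide them, do not pick up or carry any, and leave the bolt, bushing, plinth and tiny snow globe on the board standing where they are.

Things in the scene. Friction and masses are not known exactly. Their poses are not given: they have to be found in the camera images.
- board: plywood assembly board, fixed to the bench, 280 mm along its x, 300 mm along its y, 45 mm high; origin at the centre of its underside, so its top is 45 mm above the origin. At each of its two ends (+y and -y) stands a blue plastic container of the same outer size; which end has the open bin changes.
- bin: open blue plastic bin, fixed, 280 mm along x, 120 mm along y, 40 mm high, walls and floor 3 mm; origin at the centre of its underside, axes parallel to the board's. Its long side lies along one end of the board with a 2 mm gap; its rim is 5 mm below the board's top, so parts swept over that end of the board fall in.
- case: shut blue plastic case with a flat ribbed lid, fixed, 280 x 120 x 40 mm, at the other end of the board; not to be used; origin at the centre of its underside.
- nut0_center (a point): centre of the steel hexagon nut nearest the robot: 30 mm across flats, 35 mm across corners, 16 mm high, with a 19 mm bore, 45 to 90 g, lying flat and loose on the board. Its way along the board's y to either end is free: no bystander stands within 25 mm of the line along y through the nut's centre.
- nut0: the same nut; origin at the centre of its underside as it lies at the start
- nut1_center (a point): centre of the steel hexagon nut in the middle: 30 mm across flats, 35 mm across corners, 16 mm high, with a 19 mm bore, 45 to 90 g, lying flat and loose on the board. Its way along the board's y to either end is free: no bystander stands within 25 mm of the line along y through the nut's centre.
- nut1: the same nut; origin at the centre of its underside as it lies at the start
- nut2_center (a point): centre of the steel hexagon nut farthest from the robot: 30 mm across flats, 35 mm across corners, 16 mm high, with a 19 mm bore, 45 to 90 g, lying flat and loose on the board. Its way along the board's y to either end is free: no bystander stands within 25 mm of the line along y through the nut's centre.
- nut2: the same nut; origin at the centre of its underside as it lies at the start
- bolt: Dark steel bolt standing on its hexagon head (head 22 mm across, 50 mm tall) on the board between the nuts' lanes. Stands loose and upright, origin at the centre of its underside; to be left alone.
- bushing: Plain round steel bushing, 26 mm outside diameter, 30 mm tall, on the board between the nuts' lanes. Stands loose and upright, origin at the centre of its underside; to be left alone.
- mini_globe: Tiny snow globe on a black foot, 29 mm across, 40 mm tall, on the board between the nuts' lanes. Stands loose and upright, origin at the centre of its underside; to be left alone.
- plinth: White moulded round plinth with a small spire, 28 mm across, 50 mm tall, on the board between the nuts' lanes. Stands loose and upright, origin at the centre of its underside; to be left alone.

How it is judged:
By the outcome, as a careful person would: the job done as asked, in the order asked, and still so for the second after the job is handed in, with the robot touching nothing.
It also fails if it takes over 64 s, if anything falls off the work surface, if the arm or the gripper's body presses on something with over 40 N, if the wrist force passes 120 N, or if a joint passes its speed limit or range.

## Working session

There is one attempt and no reset: what is moved stays moved. The work goes in short steps, Python scripts to look and compute and a shell command to move; the robot and the scene stay as the last step left them, time stands still between calls to the robot, and variables do not carry over. Pictures are saved under pics/ and viewed, at most 10 in all, crops included, and the job is handed in when it is done.

```bash
mkdir -p pics; cat > h.py <<'E'
import numpy as np, cv2
def px2w(c,uv,z):
    K=np.array([[c['fx'],0,c['cx']],[0,c['fy'],c['cy']],[0,0,1]])
    p=cv2.undistortPoints(np.array(uv,float).reshape(-1,1,2),K,np.array([c['k1'],0,0,0.]),None).reshape(-1,2) if False else None
    d=(np.array(uv,float).reshape(-1,2)-[c['cx'],c['cy']])/[c['fx'],c['fy']]
    s=d.copy()
    for _ in range(20): s=d/(1+c['k1']*(s**2).sum(1,keepdims=True))
    R=cv2.Rodrigues(np.array(c['rvec'],float))[0]; t=np.array(c['tvec'],float).ravel()
    o=-R.T@t; r=np.c_[s,np.ones(len(s))]@R
    return o+r*((z-o[2])/r[:,2])[:,None]
E
python3 - <<'E'
from bench import env
import cv2,pickle
for n in("scene","side","wrist"):
    c=env.camera(n);cv2.imwrite(f"pics/{n}0.png",c['frame'][:,:,::-1]);pickle.dump(c,open(n+'0.pkl','wb'))
    print(n,c['fx'],c['k1'],c['rvec'],c['tvec'])
E
```

```text
scene 492.4769354054751 -0.04497052248837062 [ 2.11318564  0.81721321 -0.38434376] [-421.09461824 -177.3490509  1089.39061457]
side 471.05591716093016 -0.11886966619623007 [ 2.37068722 -0.15921468  0.05369807] [-535.29009806  107.34180815  812.80046045]
wrist 339.4660389973222 -0.08499608138336669 [-2.88609845e+00  1.61924572e-03  2.63025842e-03] [-649.28943317  -27.26396476  391.9167037 ]
```

View pics/scene0.png

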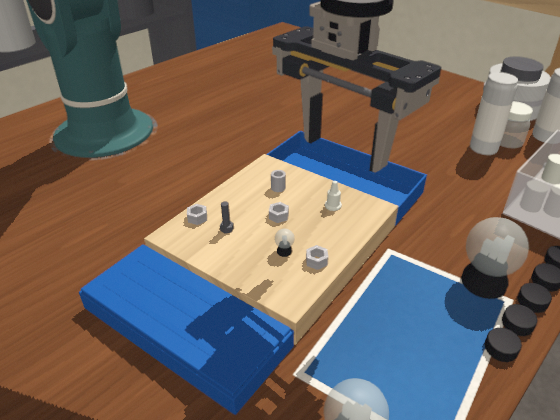

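View pics/wrist0.png

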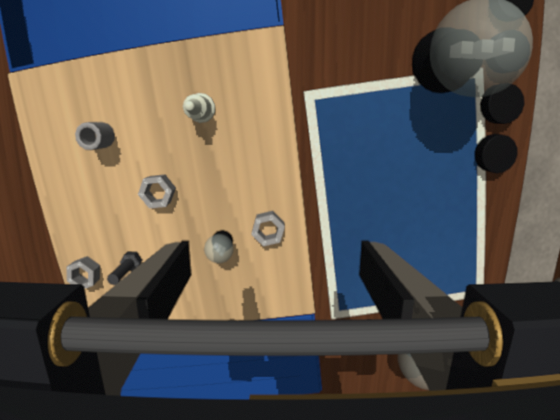

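Both views show the open bin at the board's far end, which is the top of the wrist image (+y). The shut case is at -y. In the wrist image the nuts are at about (84,273), (157,192) and (268,230). I'll enlarge crops to read them more closely.

```bash
python3 - <<'E'
import cv2
a=cv2.imread('pics/wrist0.png')[0:330,0:330];cv2.imwrite('pics/w1.png',cv2.resize(a,(600,600),interpolation=2))
a=cv2.imread('pics/scene0.png')[120:390,80:440];cv2.imwrite('pics/s1.png',cv2.resize(a,(800,600),interpolation=2))
E
```

```text
(no output)
```

View pics/w1.png

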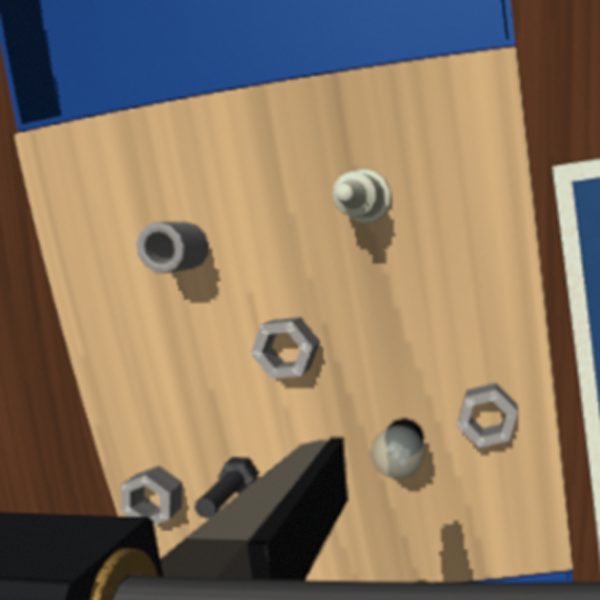

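View pics/s1.png

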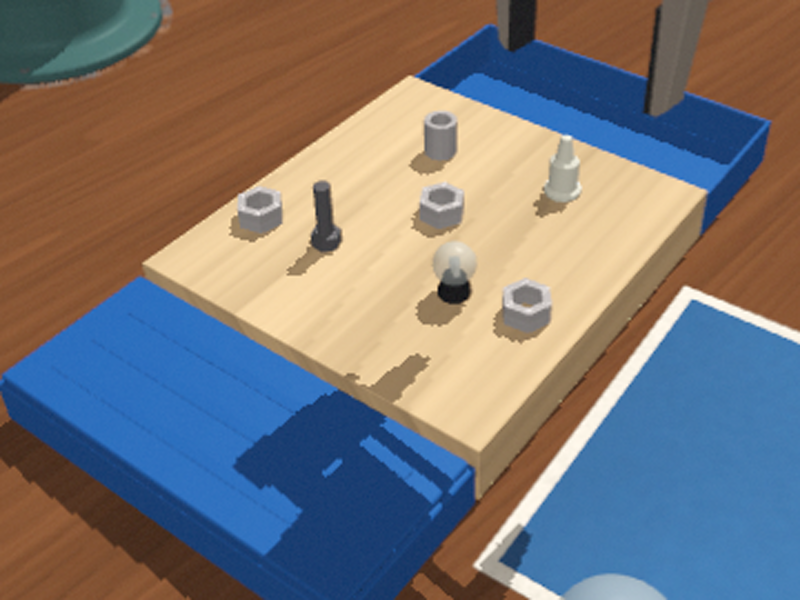

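The crops show, in crop pixels of wrist / scene:
- **Nut tops:** near (151,494)/(260,203), middle (285,348)/(441,199), far (488,416)/(528,298).
- **Bystanders:** bolt, bushing, plinth and globe stand between the lanes.

```bash
python3 - <<'E'
import pickle,numpy as np
from h import px2w
w=pickle.load(open('wrist0.pkl','rb'));s=pickle.load(open('scene0.pkl','rb'))
W=lambda uv,z:px2w(w,np.array(uv)*.55,z)[0][:2]
S=lambda uv,z:px2w(s,np.array(uv)*.45+[80,120],z)[0][:2]
D={'cFL':((17,132),(410,77),45),'cFR':((515,46),(706,190),45),'cNR':((573,570),(475,452),45),'cNL':(None,(143,266),45),
'n0':((151,494),(260,203),61),'n1':((285,348),(441,199),61),'n2':((488,416),(528,298),61),
'bolt':((238,472),(326,240),48),'bush':((160,247),(440,120),75),'plinth':((365,198),(563,190),47),'globe':((405,440),(454,290),49)}
P={}
for k,(a,b,z) in D.items():
    A=W(a,z) if a else S(b,z);B=S(b,z);P[k]=A if k=='n1' else (A+B)/2;P[k]=(A+B)/2;print(k,A.round(1),B.round(1))
u=P['cFR']-P['cNR'];v=P['cFL']-P['cNL'];print(np.linalg.norm(u),np.linalg.norm(v),np.linalg.norm(P['cFR']-P['cFL']))
x=P['cFR']-P['cFL'];print([np.degrees(np.arctan2(-q[0],q[1])) for q in(u,v)],np.degrees(np.arctan2(x[1],x[0])))
th=np.mean([np.arctan2(-q[0],q[1]) for q in(u,v)]+[np.arctan2(x[1],x[0])])
ex=np.array([np.cos(th),np.sin(th)]);ey=np.array([-ex[1],ex[0]])
c=(P['cFL']+P['cFR']+P['cNR']+P['cNL'])/4;print('th',th,'c',c)
for k in P:print(k,P[k].round(1),'board',((P[k]-c)@ex).round(1),((P[k]-c)@ey).round(1))
E
```

```text
cFL [382.1 126.5] [383.6 123.8]
cFR [657.5 160.3] [656.7 160.2]
cNR [ 695.1 -138.3] [ 693.2 -138.2]
cNL [ 421.2 -172.7] [ 421.2 -172.7]
n0 [443.7 -80.8] [442.8 -86.2]
n1 [533.4   6.4] [533.4   3.6]
n2 [643.  -32.1] [644.3 -33.4]
bolt [492.9 -71.6] [495.  -72.2]
bush [477.5  61.8] [478.5  61. ]
plinth [578.   84.7] [579.8  85.6]
globe [594.6 -50.5] [595.7 -50.2]
300.7926836733402 300.40266131831646 276.466797497241
[np.float64(7.078448148840441), np.float64(7.344776427624069)] 7.283057849424947
th 0.12628203223318435 c [538.82472587  -6.38945585]
cFL [382.8 125.2] board -138.2 150.2
cFR [657.1 160.2] board 138.3 150.4
cNR [ 694.1 -138.3] board 137.5 -150.4
cNL [ 421.2 -172.7] board -137.6 -150.2
n0 [443.3 -83.5] board -104.5 -64.5
n1 [533.4   5. ] board -4.0 12.0
n2 [643.6 -32.7] board 100.7 -39.3
bolt [493.9 -71.9] board -52.8 -59.3
bush [478.   61.4] board -51.8 74.9
plinth [578.9  85.1] board 51.3 85.7
globe [595.2 -50.4] board 50.4 -50.7
```

Board yaw is 0.126 rad, and the two cameras agree to within a few mm. I'll start with the far nut (nut2): close the fingers, align with the board and go in behind it.

```bash
python3 -m jog '[[255,[0,-0.025,0],0.063],[255,[0,-0.025,0],0.063],[255,[0,-0.024,0],0],[255,[0,0,-0.02],0],[255,[0,0,-0.03],0],[255,[0,0,-0.03],0],[255,[0,0,-0.02],0],[255,[0,0,0],0],[255,[0,0,0],0],[255,[0,0,0],0]]' 20
```

```text
time: 1.15
tcp_pos: [651.1, -74.1, 116.1]
ee_rot: [0.661, 0.75, 0.001, 0.001]
wrist_force: [0.5, -0.5, 0.4]
grip_width: 14.0
grip_force: 0.0
```

```bash
python3 -m jog '[[255,[-0.002,0,-0.02],0],[255,[0,0,-0.02],0],[255,[0,0,-0.015],0],[255,[0,0,-0.01],0],[255,[0,0,0],0],[255,[0,0,0],0]]'; python3 - <<'E'
from bench import env
import cv2,numpy as np
c=env.camera("side")['frame'][:,:,::-1];d=env.camera("scene")['frame'][:,:,::-1]
cv2.imwrite('pics/a.png',cv2.resize(np.hstack([c,d]),(800,300),interpolation=cv2.INTER_AREA))
E
```

```text
time: 1.75
tcp_pos: [648.5, -74.1, 50.2]
ee_rot: [0.661, 0.75, 0.0, 0.0]
wrist_force: [0.0, -0.3, -0.1]
grip_width: 0.3
grip_force: 0.0
```

View pics/a.png

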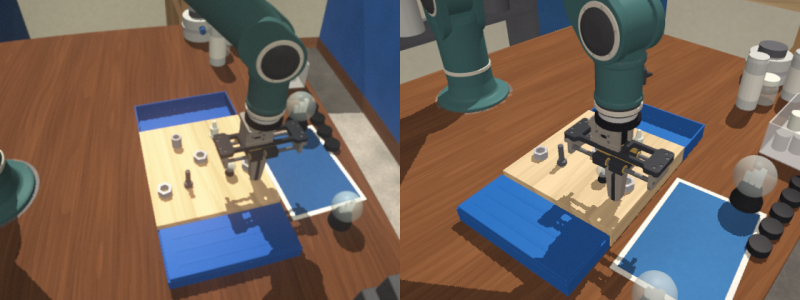

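The shut fingers stand behind nut2 in its lane, clear of the globe. Now I'll sweep.

```bash
python3 -m jog '[[255,[-0.0008,0.006,0],0],[255,[-0.001,0.008,0],0],[255,[-0.0013,0.01,0],0],[255,[-0.0019,0.015,0],0],[255,[-0.0019,0.015,0],0],[255,[-0.0019,0.015,0],0],[255,[-0.0019,0.015,0],0],[255,[-0.0019,0.015,0],0],[255,[-0.0019,0.015,0],0],[255,[-0.0019,0.015,0],0],[255,[-0.0015,0.012,0],0],[255,[-0.001,0.008,0],0]]'; python3 - <<'E'
from bench import env
import cv2,numpy as np
c=env.camera("side")['frame'][:,:,::-1];d=env.camera("scene")['frame'][:,:,::-1]
cv2.imwrite('pics/b.png',cv2.resize(np.hstack([c[100:350,150:450],d[100:350,130:430]]),(800,334)))
E
```

```text
time: 3.05
tcp_pos: [628.9, 76.6, 49.6]
ee_rot: [0.661, 0.751, 0.0, -0.0]
wrist_force: [1.2, -1.2, 0.4]
grip_width: -0.0
grip_force: 0.2
```

View pics/b.png

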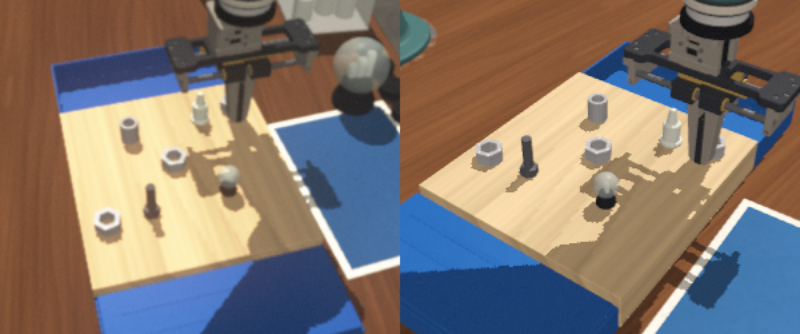

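Nut2 is being pushed ahead of the fingers, and the bystanders are untouched. I'll carry on over the edge, then lift.

```bash
python3 -m jog '[[255,[-0.0013,0.01,0],0],[255,[-0.0016,0.013,0],0],[255,[-0.0016,0.013,0],0],[255,[-0.0016,0.013,0],0],[255,[-0.0016,0.013,0],0],[255,[-0.0016,0.013,0],0],[255,[-0.0016,0.013,0],0],[255,[-0.001,0.008,0],0],[255,[-0.0008,0.006,0],0],[255,[0,0,0],0],[255,[0,0,0.03],0],[255,[0,0,0.04],0]]'; python3 - <<'E'
from bench import env
import cv2,numpy as np
c=env.camera("side")['frame'][:,:,::-1];d=env.camera("scene")['frame'][:,:,::-1]
cv2.imwrite('pics/c.png',cv2.resize(np.hstack([c[100:350,150:450],d[100:350,130:430]]),(800,334)))
E
```

```text
time: 4.35
tcp_pos: [614.8, 175.4, 118.0]
ee_rot: [0.662, 0.75, -0.003, -0.001]
wrist_force: [1.3, -0.5, -0.0]
grip_width: 0.5
grip_force: 0.0
```

View pics/c.png

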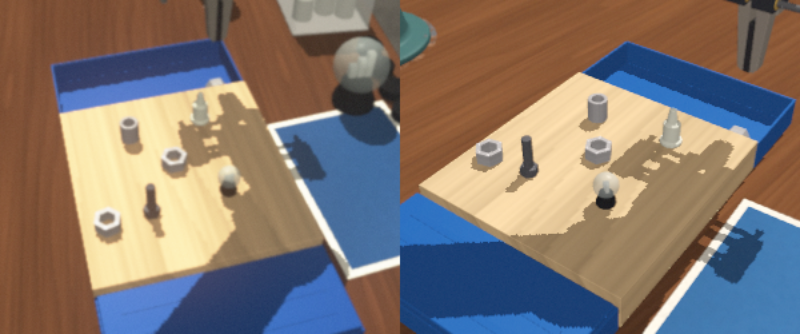

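Nut2 is in the bin, visible at (740,133) in the right-hand half. Nut1 is next, starting behind it at (538.6, -36.7).

```bash
python3 -m jog '[[255,[0,0,0.03],0],[255,[-0.0127,-0.035,0],0],[255,[-0.0127,-0.035,0],0],[255,[-0.0127,-0.035,0],0],[255,[-0.0127,-0.035,0],0],[255,[-0.0127,-0.036,0],0],[255,[-0.0127,-0.036,0],0],[255,[0,0,0],0],[255,[0,0,-0.025],0],[255,[0,0,-0.025],0],[255,[0,0,0],0]]'
```

```text
time: 5.55
tcp_pos: [537.8, -35.0, 96.8]
ee_rot: [0.661, 0.75, -0.002, -0.002]
wrist_force: [-0.2, -0.2, -0.9]
grip_width: 0.5
grip_force: 0.0
```

```bash
python3 -m jog '[[255,[0.001,-0.002,-0.016],0],[255,[0,0,-0.016],0],[255,[0,0,-0.014],0],[255,[0,0,0],0]]' && python3 -m jog '[[255,[-0.0008,0.006,0],0],[255,[-0.001,0.008,0],0],[255,[-0.0013,0.01,0],0],[255,[-0.0019,0.015,0],0],[255,[-0.0019,0.015,0],0],[255,[-0.0019,0.015,0],0],[255,[-0.0019,0.015,0],0],[255,[-0.0019,0.015,0],0],[255,[-0.0013,0.01,0],0],[255,[-0.001,0.008,0],0]]'; python3 - <<'E'
from bench import env
import cv2,numpy as np
c=env.camera("side")['frame'][:,:,::-1];d=env.camera("scene")['frame'][:,:,::-1]
cv2.imwrite('pics/d.png',cv2.resize(np.hstack([c[100:350,150:450],d[100:350,130:430]]),(800,334)))
E
```

```text
time: 5.95
tcp_pos: [540.3, -36.8, 52.5]
ee_rot: [0.661, 0.75, -0.001, -0.001]
wrist_force: [0.1, 0.1, -1.0]
grip_width: 0.6
grip_force: 0.0
time: 6.95
tcp_pos: [526.1, 81.1, 53.5]
ee_rot: [0.661, 0.75, -0.0, -0.0]
wrist_force: [-0.9, -0.7, 0.7]
grip_width: 0.6
grip_force: 0.4
```

View pics/d.png

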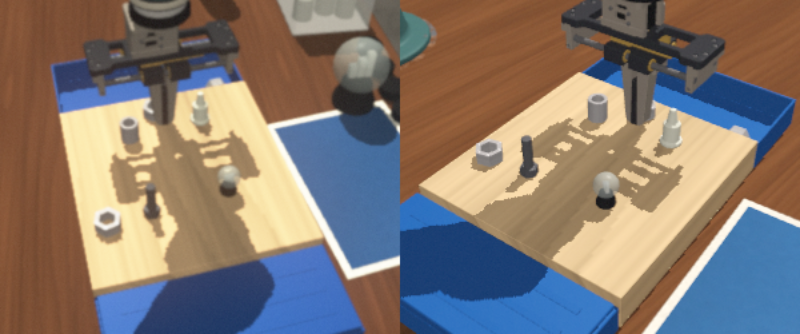

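Nut1 is ahead of the fingers and already past the bushing and plinth. I'll carry it over the edge.

```bash
python3 -m jog '[[255,[-0.0016,0.01,0],0],[255,[-0.0018,0.013,0],0],[255,[-0.0018,0.013,0],0],[255,[-0.0018,0.013,0],0],[255,[-0.0018,0.013,0],0],[255,[-0.0016,0.012,0],0],[255,[-0.001,0.008,0],0],[255,[-0.0008,0.006,0],0],[255,[0,0,0],0],[255,[0,0,0.03],0],[255,[0,0,0.04],0],[255,[0,0,0.03],0]]'
```

```text
time: 8.25
tcp_pos: [514.6, 167.3, 155.4]
ee_rot: [0.662, 0.75, 0.0, 0.0]
wrist_force: [0.8, 1.6, 0.4]
grip_width: 0.5
grip_force: 0.0
```

```bash
python3 -m jog '[[255,[-0.0073,-0.0325,0],0],[255,[-0.0073,-0.0325,0],0],[255,[-0.0073,-0.0325,0],0],[255,[-0.0073,-0.0325,0],0],[255,[-0.0073,-0.0325,0],0],[255,[-0.0073,-0.0325,0],0],[255,[-0.0073,-0.0325,0],0],[255,[-0.0073,-0.0325,0],0],[255,[-0.0073,-0.0325,0],0],[255,[0,0,0],0],[255,[0,0,-0.025],0],[255,[0,0,0],0]]'
```

```text
time: 9.45
tcp_pos: [446.5, -124.2, 126.8]
ee_rot: [0.661, 0.75, -0.001, -0.002]
wrist_force: [-0.4, 0.0, 0.4]
grip_width: 0.3
grip_force: 0.0
```

```bash
python3 -m jog '[[255,[0.001,-0.001,-0.02],0],[255,[0,0,-0.02],0],[255,[0,0,-0.02],0],[255,[0,0,-0.015],0],[255,[0,0,0],0]]'; python3 - <<'E'
from bench import env
import cv2,numpy as np
c=env.camera("side")['frame'][:,:,::-1];d=env.camera("scene")['frame'][:,:,::-1]
cv2.imwrite('pics/e.png',cv2.resize(np.hstack([c[100:350,150:450],d[100:350,130:430]]),(800,334)))
E
```

```text
time: 9.95
tcp_pos: [448.3, -124.8, 52.5]
ee_rot: [0.661, 0.75, -0.001, -0.002]
wrist_force: [-0.6, -0.4, -0.3]
grip_width: 0.7
grip_force: 0.0
```

View pics/e.png

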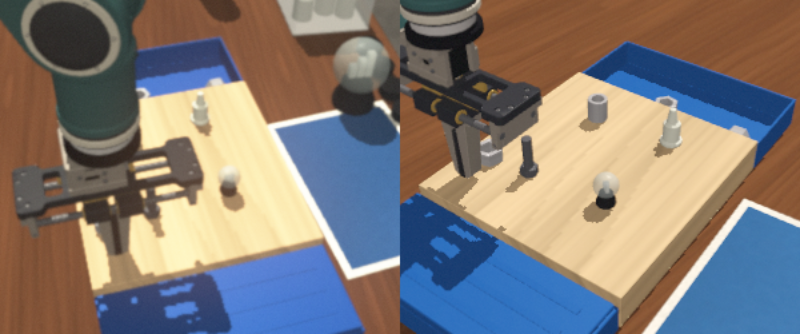

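Nut1 is past the board end by the bin's near wall; I'll check it in the last view. The fingers are behind nut0 with the bolt clear, so I'll sweep it.

```bash
python3 -m jog '[[255,[-0.0008,0.006,0],0],[255,[-0.001,0.008,0],0],[255,[-0.0013,0.01,0],0],[255,[-0.0019,0.015,0],0],[255,[-0.0019,0.015,0],0],[255,[-0.0019,0.015,0],0],[255,[-0.0019,0.015,0],0],[255,[-0.0019,0.015,0],0],[255,[-0.0019,0.015,0],0],[255,[-0.0019,0.015,0],0],[255,[-0.0019,0.015,0],0],[255,[-0.0013,0.01,0],0]]'
```

```text
time: 11.25
tcp_pos: [429.6, 30.2, 53.9]
ee_rot: [0.661, 0.751, 0.0, 0.0]
wrist_force: [-0.1, -0.7, 0.4]
grip_width: 0.3
grip_force: 0.3
```

```bash
python3 -m jog '[[255,[-0.0013,0.01,0],0],[255,[-0.0019,0.014,0],0],[255,[-0.0019,0.014,0],0],[255,[-0.0019,0.014,0],0],[255,[-0.0019,0.014,0],0],[255,[-0.0018,0.014,0],0],[255,[-0.0018,0.014,0],0],[255,[-0.0016,0.012,0],0],[255,[-0.0013,0.01,0],0],[255,[-0.001,0.008,0],0],[255,[0,0,0],0]]' && python3 -m jog '[[255,[0,0,0.04],0],[255,[0,0,0.04],0],[255,[0.02,-0.02,0.04],0],[255,[0.03,-0.03,0.03],0],[255,[0.03,0,0.03],0],[255,[0.03,0,0],0],[255,[0,0,0],0]]'; python3 - <<'E'
from bench import env
import cv2,numpy as np
c=env.camera("side")['frame'][:,:,::-1];d=env.camera("scene")['frame'][:,:,::-1];w=env.camera("wrist")['frame'][:,:,::-1]
r=lambda a,s:cv2.resize(a,s,interpolation=2)
cv2.imwrite('pics/f.png',np.vstack([np.hstack([r(c[120:250,150:360],(400,250)),r(d[130:260,230:440],(400,250))]),np.hstack([r(w,(400,300)),r(d[100:350,130:430],(400,300))])]))
E
```

```text
time: 12.35
tcp_pos: [413.3, 153.5, 53.6]
ee_rot: [0.661, 0.751, 0.0, -0.0]
wrist_force: [-0.4, -1.3, 0.6]
grip_width: 0.6
grip_force: 0.0
time: 13.05
tcp_pos: [525.6, 102.4, 233.3]
ee_rot: [0.662, 0.749, 0.001, 0.001]
wrist_force: [0.7, 1.0, -0.7]
grip_width: 0.4
grip_force: 0.0
```

View pics/f.png

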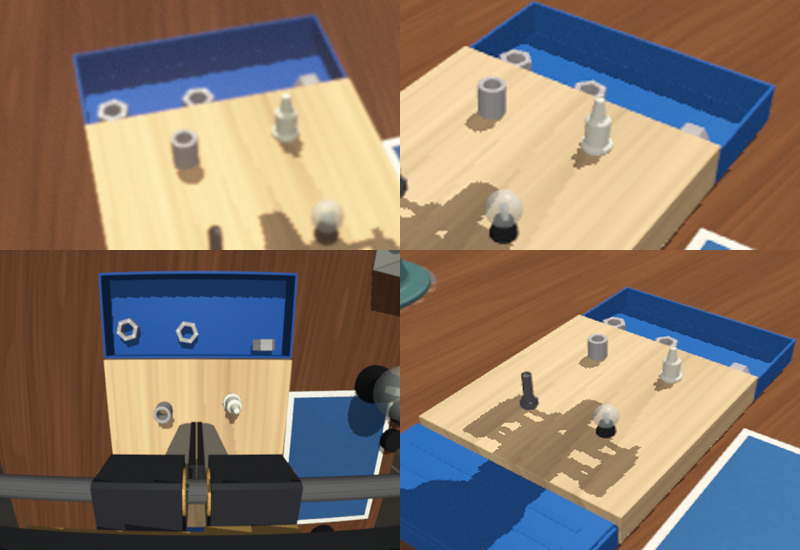

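All three nuts lie inside the bin, in the wrist view at (127,330), (187,332) and (263,345), the last standing on its side. The bolt, bushing, plinth and globe stand where they were, and the arm is clear.

```bash
python3 -c "
from bench import env
print(env.finish_job())"
```

```text
the job is handed in; nothing more can be done
None
```

The three nuts were swept over the +y end of the board into the open bin, and the bolt, bushing, plinth and snow globe still stand where they were; the job was handed in at about 13 s, with no verdict returned.

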